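Swing the locking bar home across the coin tray

ROBOT

A 7-joint arm with a two-finger parallel gripper is mounted at the origin on the work surface. World frame = base frame: x ahead of the robot, y to its left, z up, the work surface at z = 0. Lengths are in m, angles in rad, forces in N, time in s.
With the tool pointing down it reaches from about 0.425 to 0.925 m from the base axis. Payload 6.8 kg.
Tool frame: the origin (TCP) lies on the centre line of the jaws, within the pads' length; the fingertips stand 14 mm ahead of it and the grasp point (between the pads) lies 5 mm behind it (bot.finger_overhang is the distance from the TCP to the fingertips, in m); z points along the fingers, y is the line along which they close (so a half turn about z gives the same grasp; the last joint's range is limited). The gripper opens to 85 mm and grips with 20 to 120 N. Pads are 22 mm wide; open, the fingers measure 114 mm over their backs; the gripper's body (76 mm by 85 mm) begins 54 mm behind the grasp point. The pads swing forward as they close: fully open they stand 13 mm farther back than shut.
Start: joints at [-1.348, 0.477, 0.022, 1.555, -0.011, 1.109, -0.083], TCP at [0.219, 0.638, 0.245] pointing down, gripper open.
Joint ranges: [-2.96, 2.96], [-0.34, 2.1], [-1.41, 1.46], [0.24, 2.44], [-1.37, 4.51], [0.17, 1.92], [-2.96, 2.96]. Speed limits (rad/s): [2.39, 2.39, 3.14, 3.14, 3.14, 3.14, 3.14].

INTERFACE

Orientations are given as a unit quaternion [w, x, y, z].
In Python, from station import bot gives the robot as it stands.
- The arm moves only by the shell command python3 -m inch 'ROWS' [OPENING] [FORCE]. ROWS is JSON, a list of rows, each a list of 4 numbers: the shift along the tool's x, y, z in m, then the turn about the tool's z in degrees. A call has 1 to 12 rows; each row shifts and turns the commanded pose from where the row before left it, along the tool's axes as they then stand; what a row does not reach is not made up. A row lasts 1/10 s, in which the tool goes at most 50 mm and 8.59 degrees, less where a joint would pass 70% of its speed; a pose out of reach is approached as far as the arm can. A call is refused whole if a number of a shift passes 0.05 or a number of a turn 8.59, either way. A call with a gripper value outside its range is refused whole. OPENING is the finger opening in m, from 0 to 0.0854, set as the call begins (- or left out, the last holds). The fingers move at their own pace and stop on an object; FORCE is the grip in N (left out, the last holds). Time passes only in rows, so rows that do not move let the fingers close. It gives the time, the measured TCP pose, the force, the opening and the grip force at its end, in the units of the state.
- bot.get_obs(): the state, without advancing time (a new reading comes with each control period).
- bot.read_camera(name): name is "side" or "top"; returns a dict with "color" (400x640x3 uint8, red, green, blue), "mtx" (3x3 intrinsics, pixels), "world_from_camera" (4x4, takes a point from camera to world coordinates). Camera axes: x right, y up, looking along -z (the intrinsics and any distortion apply to the point x, -y, -z); pixel columns grow to the right and rows downward; lengths in m; the calibration is good to about 2 mm. A picture is of the moment at which its call begins. There is no depth.
- bot.hand_in(): hands the job in; it is judged then, once.
The state is a dict: "t": time; "q": joint angles; "joint_vel": joint speeds; "joint_torque": joint torques, N m; "eef_pos": TCP position; "tool_rot": TCP orientation; "contact_force": force on the tool from outside, world axes, zero at the start; "torque": the same for the moment, N m; "gripper_width": opening from 0.0 (shut) to 1.0 (fully open); "grasp_force": force on a finger pad.
Only numpy, scipy, OpenCV 4.12 (cv2) and the standard library are available. Lean on these libraries where they do the work, as an engineer would, in place of code of your own. Each camera call takes 0.05 s, during which the arm holds its last target. There are 200 camera calls.

TASK

Lock the coin tray: slide the loose brass bar up until its forked end presses on the steel post while the bar still stands askew, then, keeping the fork lightly pressed on the post, swing the bar slowly about it, past the spring catch, until it lies fully home along the tray's mouth, and let go. Post and catch sit on an adjustable strip, so find the post by feel, keep a few newtons on it through the swing, and never press the bar on post, tray or catch harder than 25 N. Leave the two coin slabs, the silver cup and the blue cufflink box where they are.

Things in the scene. Friction and masses are not known exactly. Their poses are not given: they have to be found in the camera images.
- lockbar: Loose brass bar flat on the counter, 22 mm wide, 20 mm high, 0.35 to 0.65 kg. Origin, on the underside: where the post's axis comes when the fork is seated on the post. y axis: along the bar from fork to far end; z up. The fork is a 90-degree V open to -y (apex at y = 11 mm, prongs to x = +-18 mm, y = -2 mm). Starts 0.4 to 0.65 rad counter-clockwise (from above) off line
- fin (a point): point in the bar's black grip fin where to take it from above: x = 0, y = 160 mm, z = 56 mm in the bar's frame. The fin is 14 mm thick across the bar (x), 60 mm long (y = 130 to 190 mm), and stands on the bar from z = 20 to 70 mm
- bar_end (a point): middle of the bar's far end face, y = 280 mm, z = 10 mm in the bar's frame; its upright corners have 4 mm chamfers. With the fork on the post it clears the face of the catch housing (dark block, 26 mm high, x = -27 to 17 mm, 282.5 to 322.5 mm along y from the post) by 2.5 mm; with the fork off the post it fouls
- coin_tray: Fixed aluminium coin tray under a clear cover, 28 mm high, mouth towards the robot. Origin at counter height, in the middle of the post's slot; y axis along the mouth from post to catch; x axis into the tray. Walls span y = 55 to 255 mm, x = 11.3 to 121 mm; their front ends at x = 11.3 mm are the stops for the bar's side. The locked bar's axes equal these, its origin is at the post
- cup: silver christening cup with a handle, 68 mm diameter, 80 mm high, origin at the centre of its foot; leave alone
- cufflink_box: blue cufflink box, 64 x 64 x 38 mm, origin at the centre of its underside; leave alone
- slab1: gold coin in a white slab case 60 x 80 x 8 mm, flat in the tray, origin at the centre of its underside; leave alone
- slab2: second gold coin in a slab case, as the first
- fixture: Fixed slotted base of the lock, same origin and axes as the tray. Its strip carries the post (steel, upright, 16 mm diameter, 45 mm high, at x = 0) and the catch, and is clamped tight with the post's axis anywhere from y = -9 to +9 mm; this pose does not tell where, so feel for it. It does not move when pushed
- catch (a joint): How far the spring catch is pushed in along +y, in m: 0 out, 0.003 while the bar's end passes, under 0.001 with the bar home. Its brass free-turning roller (12 mm diameter, z = 4 to 20 mm) has its tip at x = -12 mm, 277 mm along y from the post, 3 mm into the bar's path; the bar's end chamfer pushes it aside, and at home it bears on the other chamfer and holds the bar in. Spring 1.2 N + 0.5 N/mm

How it is judged:
On the way, in this order (a step that is already met when the one before it is completed fails the run):
1. the bar's fork is on the post (bar origin within 11 mm of the middle of the slot) and pressed there with more than 2 N while the bar is still more than 0.2 rad out of line (horizontal distance between lockbar and fixture below 0.011 m and contact force between lockbar and fixture above 2 N and angle between the y axis of lockbar and the y axis of coin_tray, either way round above 0.2 rad), for 0.2 s.
2. while swinging between 0.2 and 0.1 rad out of line the fork is still on the post and pressed with more than 1 N (horizontal distance between lockbar and fixture below 0.011 m and contact force between lockbar and fixture above 1 N and angle between the y axis of lockbar and the y axis of coin_tray, either way round between 0.1 and 0.2 rad), for 0.15 s.
At the end, for the whole second after the job is handed in: The bar lies flat and still in line with the tray's mouth (within 0.015 rad), fork on the post (bar origin within 11 mm of the slot's middle, 3 mm across), the catch sprung out again behind it (in by less than 1.8 mm), and slabs, cup and cufflink box within 15 mm of where they began (horizontal distance between lockbar and fixture below 0.011 m and x of lockbar in the frame of fixture between -0.003 and 0.003 m and angle between the y axis of lockbar and the y axis of coin_tray, either way round below 0.015 rad and z of lockbar in the frame of coin_tray below 0.003 m and angle between lockbar's own z axis and vertical below 0.03 rad and value of joint catch below 0.0018 m and linear speed of lockbar below 0.01 m/s and distance of each of cup, cufflink_box, slab1, slab2 from where it was at the start of the episode below 0.015 m); the robot touches nothing.
It fails at once if the bar is pressed against post, tray or catch with more than 25 N (contact force between lockbar and coin_tray above 25 N).
It fails at once if the bar is swung to less than 0.2 rad out of line with its fork off the post (origin more than 18 mm from the middle of the slot) (angle between the y axis of lockbar and the y axis of coin_tray, either way round below 0.2 rad and horizontal distance between lockbar and fixture above 0.018 m).
It fails at once if cup, cufflink box or a coin slab is pushed more than 15 mm (distance of any of cup, cufflink_box, slab1, slab2 from where it was at the start of the episode above 0.015 m).
It also fails if it takes over 72 s, if anything falls off the work surface, if the arm or the gripper's body presses on something with over 40 N, if the wrist force passes 120 N, or if a joint passes its speed limit or range.

## Working session

There is one attempt and no reset: what is moved stays moved. The work goes in short steps, Python scripts to look and compute and a shell command to move; the robot and the scene stay as the last step left them, time stands still between calls to the robot, and variables do not carry over. Pictures are saved under pics/ and viewed, at most 10 in all, crops included, and the job is handed in when it is done.

```bash
ls; mkdir -p pics
python3 - <<'E'
from station import bot
import cv2
for n in("top","side"):
    c=bot.read_camera(n); cv2.imwrite(f"pics/{n}0.png",c["color"][:,:,::-1]); print(n,c["mtx"].tolist(),c["world_from_camera"].round(4).tolist(),[k for k in c])
o=bot.get_obs();print(o)
E
```

```text
pics
top [[457.2070502598569, 0.0, 317.50649021808636], [0.0, 457.2070502598569, 198.86875426597578], [0.0, 0.0, 1.0]] [[0.0098, 0.9944, -0.105, 0.4635], [-0.9996, 0.0126, 0.026, 0.0278], [0.0272, 0.1047, 0.9941, 1.0729], [0.0, 0.0, 0.0, 1.0]] ['color', 'mtx', 'world_from_camera']
side [[378.5445945882614, 0.0, 321.5857441197211], [0.0, 378.5445945882614, 200.66929855098823], [0.0, 0.0, 1.0]] [[0.6845, 0.4767, -0.5516, 0.161], [-0.729, 0.4383, -0.5258, -0.3811], [-0.0089, 0.762, 0.6475, 0.5334], [0.0, 0.0, 0.0, 1.0]] ['color', 'mtx', 'world_from_camera']
{'t': 0.1, 'q': array([-1.34806275,  0.47773943,  0.0223427 ,  1.55638005, -0.01150874,
        1.10928639, -0.08309805]), 'joint_vel': array([-0.00236384, -0.00215375,  0.00020821, -0.00163434, -0.00020105,
       -0.00036473,  0.00074377]), 'joint_torque': array([ 3.83900246e-03, -5.97764182e+01,  1.61317628e+00, -2.81953597e+01,
        1.27425665e-02,  4.95242479e-03,  3.50657061e-06]), 'eef_pos': array([0.21909905, 0.63789831, 0.24439657]), 'tool_rot': array([-8.12863233e-05,  1.64654632e-01,  9.86350923e-01, -8.38632155e-04]), 'contact_force': array([-0.10443617, -0.27442903,  0.56855419]), 'torque': array([-0.0245321 ,  0.02359221,  0.0208417 ]), 'grasp_force': 0.0, 'gripper_width': 0.9984248200810358}
```

View pics/top0.png

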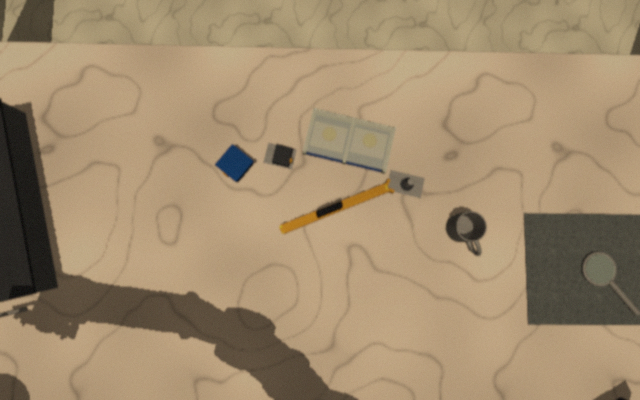

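View pics/side0.png

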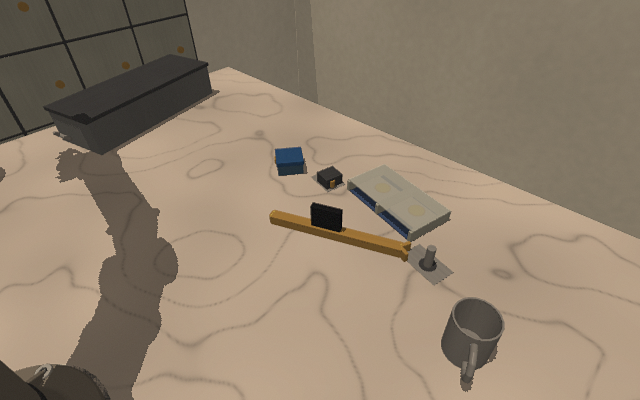

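The top view shows the bar from its fork at (390,185) to its far end at (284,229), with the fin near (329,209). The post is near (406,183), the tray mouth runs from (305,155) to (383,170), and the catch is near (283,155). The cup is at (465,225). I'll enlarge both views.

Run:
```python
import cv2
a=cv2.imread("pics/top0.png")[130:245,265:435]; cv2.imwrite("pics/topc.png",cv2.resize(a,None,fx=4.7,fy=4.7,interpolation=cv2.INTER_CUBIC))
a=cv2.imread("pics/side0.png")[160:290,260:460]; cv2.imwrite("pics/sidec.png",cv2.resize(a,None,fx=4,fy=4,interpolation=cv2.INTER_CUBIC))
```

```text
(no output)
```

View pics/topc.png

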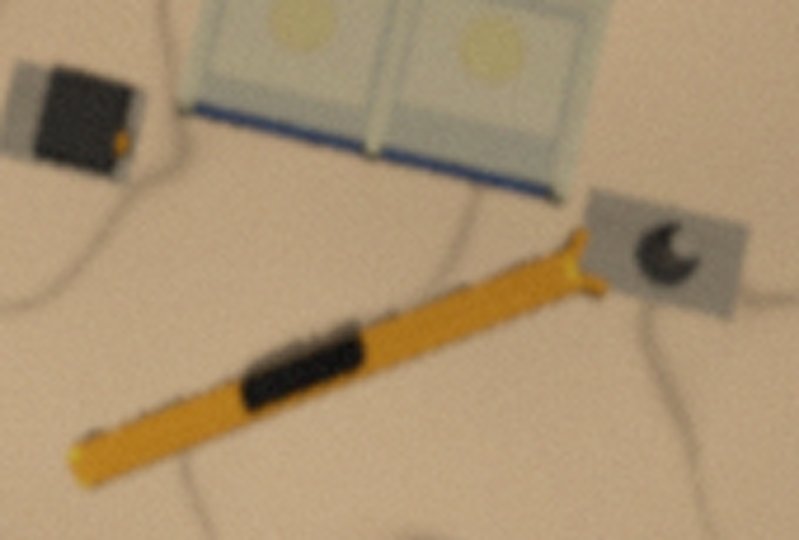

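View pics/sidec.png

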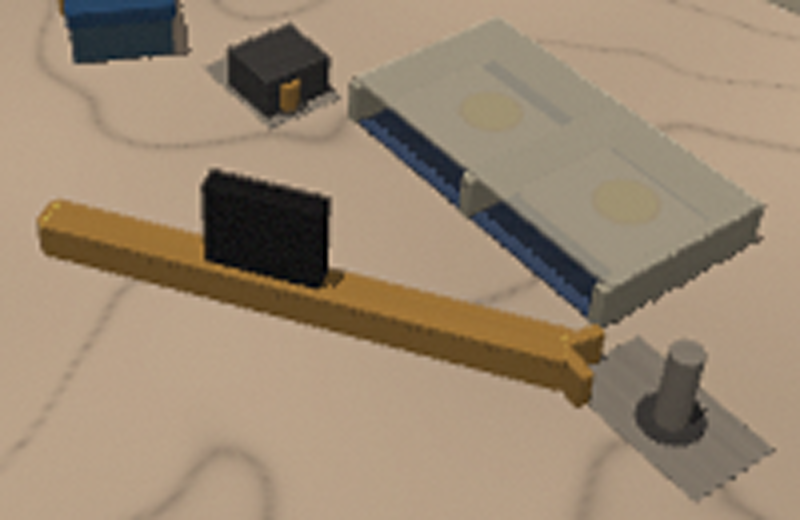

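The crops show the fork opening towards the post, with about 20 mm to go. The tray front corners, the post and the fin are all clear. Next I project these points at their known heights.

```bash
cat > h.py <<'E'
import numpy as np
from station import bot
C={"top":(np.array([[457.207,0,317.506],[0,457.207,198.869],[0,0,1]]),),"side":()}
def load():
    return {n:bot.read_camera(n) for n in("top","side")}
def proj(c,u,v,z):
    d=np.linalg.inv(c["mtx"])@[u,v,1]; d=np.array([d[0],-d[1],-d[2]])
    T=c["world_from_camera"]; d=T[:3,:3]@d; o=T[:3,3]
    return (o+d*(z-o[2])/d[2])[:2]
def crop(n,x,y): return (x/4.7+265,y/4.7+130) if n=="top" else (x/4+260,y/4+160)
E
python3 - <<'E'
from h import *
c=load()
P={"end":(.02,(82,469),(47,213)),"prongL":(.02,(582,233),(602,332)),"prongR":(.02,(603,291),(583,365)),
"finA":(.07,(243,398),(207,176)),"finB":(.07,(362,342),(329,199)),
"trayfar":(.028,(187,107),(357,88)),"traynear":(.028,(562,200),(602,286)),"posttop":(.045,(685,240),(686,350)),"plate1":(.001,(592,188),(640,336)),"plate2":(.001,(748,226),(776,450)),"plate3":(.001,(733,318),(699,500)),"plate4":(.001,(577,280),(0,0)),
"housA":(.026,(50,68),(229,57)),"housB":(.026,(133,87),(288,25))}
for k,(z,t,s) in P.items(): print(k,proj(c["top"],*crop("top",*t),z).round(4),proj(c["side"],*crop("side",*s),z).round(4))
E
```

```text
end [0.5023 0.08  ] [0.5016 0.0831]
prongL [ 0.6221 -0.166 ] [ 0.6214 -0.1676]
prongR [ 0.5932 -0.1763] [ 0.5983 -0.1725]
finA [0.5344 0.003 ] [0.5362 0.0022]
finB [ 0.5614 -0.0527] [ 0.5626 -0.0504]
trayfar [0.681  0.0311] [0.6783 0.0279]
traynear [ 0.6372 -0.1547] [ 0.6392 -0.1546]
posttop [ 0.6156 -0.2117] [ 0.6145 -0.2105]
plate1 [ 0.6481 -0.1748] [ 0.6485 -0.1744]
plate2 [ 0.6297 -0.2542] [ 0.6299 -0.2554]
plate3 [ 0.5827 -0.2458] [ 0.583  -0.2446]
plate4 [ 0.6009 -0.1668] [0.6247 0.2714]
housA [0.7    0.0991] [0.6536 0.1011]
housB [0.6911 0.0579] [0.6993 0.0975]
```

```bash
python3 -m inch '[[-0.029,-0.029,0,0],[-0.029,-0.029,0,0],[-0.029,-0.029,0,0],[-0.029,-0.029,0,0],[-0.029,-0.029,0,0],[-0.029,-0.029,0,0],[-0.029,-0.029,0,0],[-0.029,-0.029,0,0],[-0.029,-0.029,0,0],[-0.029,-0.029,0,0],[-0.029,-0.029,0,0],[-0.029,-0.029,0,0]]' 0.06
python3 -m inch '[[-0.029,-0.029,0,0],[-0.029,-0.029,0,0],[-0.029,-0.029,0,0],[-0.029,-0.029,0,0],[-0.029,-0.029,0,0],[-0.029,-0.029,0,0],[0,0,0,8],[0,0,0,8],[0,0,0,8],[0,0,0,8],[0,0,0,8],[0,0,0,8]]'
python3 -m inch '[[0,0,0,0],[0,0,0,0]]'
```

```text
t: 1.4
eef_pos: [0.4358, 0.1946, 0.2454]
tool_rot: [0.0, 0.165, 0.986, 0.0]
contact_force: [0.5, 0.5, -0.8]
gripper_width: 0.705
grasp_force: 0.0
t: 2.6
eef_pos: [0.5432, -0.0248, 0.2452]
tool_rot: [-0.0, 0.554, 0.833, -0.0]
contact_force: [-0.4, -0.2, -0.9]
gripper_width: 0.706
grasp_force: 0.0
t: 2.8
eef_pos: [0.5433, -0.0247, 0.2452]
tool_rot: [-0.0, 0.55, 0.835, -0.0]
contact_force: [0.0, -0.0, -0.3]
gripper_width: 0.702
grasp_force: 0.0
```

```bash
python3 -m inch '[[-0.002,0.005,0.03,0],[0,0,0.03,0],[0,0,0.03,0],[0,0,0.03,0],[0,0,0.025,0],[0,0,0.02,0],[0,0,0.015,0],[0,0,0.014,0],[0,0,0,0],[0,0,0,0]]'
python3 - <<'E'
from h import *
import cv2
c=load()["side"]
a=c["color"][130:290,230:460,::-1]; cv2.imwrite("pics/s1.png",cv2.resize(a,None,fx=3.4,fy=3.4,interpolation=cv2.INTER_CUBIC))
E
```

```text
t: 3.8
eef_pos: [0.5491, -0.0248, 0.0516]
tool_rot: [0.0, 0.551, 0.834, 0.0]
contact_force: [-0.1, 0.2, 0.2]
gripper_width: 0.703
grasp_force: 0.0
```

View pics/s1.png

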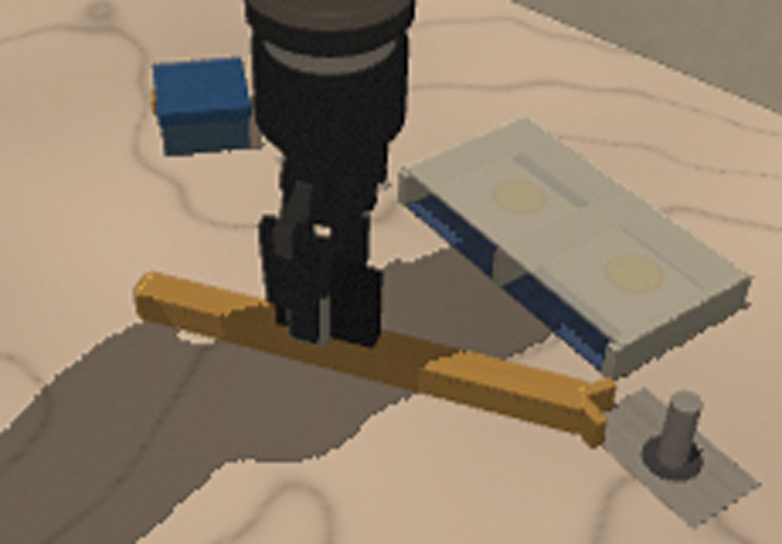

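The fingers straddle the fin, with nothing else nearby. I'll close on it.

```bash
python3 -m inch '[[0,0,0,0],[0,0,0,0],[0,0,0,0],[0,0,0,0],[0,0,0,0],[0,0,0,0],[0,0,0,0],[0,0,0,0]]' 0 70
python3 - <<'E'
from h import *
import cv2
print(bot.get_obs()["contact_force"],bot.get_obs()["torque"])
a=bot.read_camera("top")["color"][130:245,265:435,::-1]; cv2.imwrite("pics/t1.png",cv2.resize(a,None,fx=4.7,fy=4.7,interpolation=cv2.INTER_CUBIC))
E
```

```text
t: 4.7
eef_pos: [0.5488, -0.0247, 0.0517]
tool_rot: [-0.0, 0.552, 0.834, 0.0]
contact_force: [-1.7, -0.1, 5.6]
gripper_width: 0.153
grasp_force: 69.1
[-1.71440654 -0.06516832  5.61555575] [ 0.05959108  0.41995054 -0.19117418]
```

View pics/t1.png

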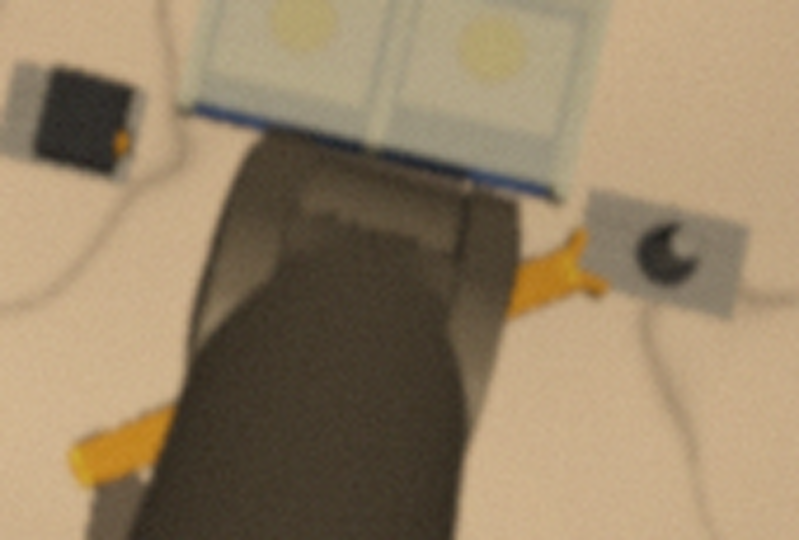

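The bar is gripped, with the fin flush between the pads and the bar unmoved. I'll shift it sideways about 11 mm to line the fork up with the post, then advance to just short of it.

```bash
python3 -m inch '[[0,-0.003,-0.001,0],[0,-0.004,0,0],[0,-0.004,0,0],[-0.004,0,0,0],[-0.005,0,0,0],[-0.005,0,0,0],[-0.005,0,0,0],[-0.005,0,0,0],[-0.002,0,0,0],[0,0,0,0],[0,0,0,0]]'
python3 - <<'E'
from h import *
import cv2
print(bot.get_obs()["contact_force"],bot.get_obs()["torque"])
a=bot.read_camera("top")["color"][150:220,360:450,::-1]; b=bot.read_camera("side")["color"][220:290,380:470,::-1]
cv2.imwrite("pics/t2.png",cv2.resize(np.hstack([a,b]),None,fx=4.4,fy=4.4,interpolation=cv2.INTER_CUBIC))
E
```

```text
t: 5.85
eef_pos: [0.5487, -0.0528, 0.0522]
tool_rot: [-0.0, 0.552, 0.834, -0.0]
contact_force: [-0.6, 0.2, -5.3]
gripper_width: 0.152
grasp_force: 68.1
[-0.60244535  0.23173068 -5.3000303 ] [ 0.09135053  0.03166578 -0.00507861]
```

View pics/t2.png

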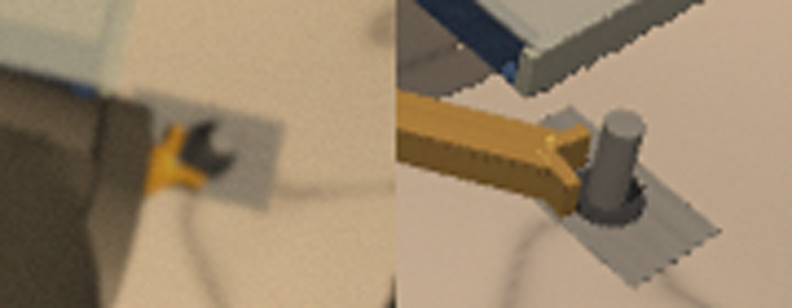

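The post (top crop about (213,150)) now lies between the prongs, with a few mm to go. The bar hangs free, with its whole weight on the wrist. I'll feel forward in small steps.

```bash
python3 -m inch '[[-0.001,0,0,0],[-0.001,0,0,0],[-0.001,0,0,0],[-0.001,0,0,0],[-0.001,0,0,0],[0,0,0,0]]' | grep -E 'eef|contact|^t:'
python3 -m inch '[[-0.001,0,0,0],[-0.001,0,0,0],[0,0,0,0]]'| grep -E 'eef|contact|^t:'
```

```text
t: 6.55
eef_pos: [0.5508, -0.0578, 0.0523]
contact_force: [0.1, -0.4, -5.4]
t: 6.85
eef_pos: [0.5516, -0.0596, 0.0523]
contact_force: [0.7, -0.0, -4.6]
```

```bash
for i in 1; do python3 -m inch '[[-0.001,0,0,0],[0,0,0,0]]' | grep -E 'eef|contact|^t:'; done
python3 -c "
from station import bot;o=bot.get_obs();print(o['contact_force'],o['torque'])"
```

```text
t: 7.05
eef_pos: [0.552, -0.0605, 0.0523]
contact_force: [0.2, 0.1, -4.9]
[ 0.23464212  0.11600029 -4.85618592] [0.04511645 0.02627183 0.01935622]
```

```bash
python3 -m inch '[[-0.001,0,0,0],[0,0,0,0]]' | grep -E 'eef|contact|^t:'
python3 -c "
from station import bot;o=bot.get_obs();print(o['contact_force'],o['torque'])"
```

```text
t: 7.25
eef_pos: [0.5524, -0.0614, 0.0523]
contact_force: [0.7, -1.1, -4.8]
[ 0.74512193 -1.06748901 -4.78318062] [0.08206389 0.021949   0.05895793]
```

```bash
python3 -m inch '[[-0.001,0,0,0],[0,0,0,0]]' | grep -E 'eef|contact|^t:'
python3 -m inch '[[-0.001,0,0,0],[0,0,0,0]]' | grep -E 'eef|contact|^t:'
python3 -c "
from station import bot;o=bot.get_obs();print(o['contact_force'],o['torque'])"
```

```text
t: 7.45
eef_pos: [0.5528, -0.0623, 0.0523]
contact_force: [0.5, 0.2, -5.9]
t: 7.65
eef_pos: [0.5532, -0.0633, 0.0523]
contact_force: [-0.2, -0.2, -5.6]
[-0.18154899 -0.2394855  -5.60587938] [0.14208086 0.01654619 0.0255922 ]
```

```bash
python3 -m inch '[[-0.001,0,0,0],[0,0,0,0]]' | grep -E 'eef|contact|^t:'
python3 -m inch '[[-0.001,0,0,0],[0,0,0,0]]' | grep -E 'eef|contact|^t:'
python3 -c "
from station import bot;o=bot.get_obs();print(o['contact_force'],o['torque'])"
```

```text
t: 7.85
eef_pos: [0.5536, -0.0641, 0.0523]
contact_force: [-0.8, -0.4, -5.4]
t: 8.05
eef_pos: [0.5536, -0.0646, 0.0522]
contact_force: [-0.3, 1.2, -4.8]
[-0.32662122  1.23297296 -4.82409302] [ 0.35176403  0.24846498 -0.0762067 ]
```

Contact: TCP progress drops and the moment jumps. From here I press with half-millimetre steps.

```bash
python3 -m inch '[[-0.0005,0,0,0],[0,0,0,0],[0,0,0,0]]' | grep -E 'eef|contact|^t:'
python3 -c "
from station import bot;o=bot.get_obs();print(o['contact_force'],o['torque'],o['tool_rot'])"
```

```text
t: 8.35
eef_pos: [0.5537, -0.0646, 0.0522]
contact_force: [-2.5, 3.6, -4.1]
[-2.4965127   3.60561839 -4.05003275] [ 0.93172232  0.59723441 -0.06924857] [-7.06366367e-04  5.51413301e-01  8.34231898e-01  1.11187780e-04]
```

```bash
python3 -m inch '[[-0.0005,0,0,0],[0,0,0,0],[0,0,0,0]]' | grep -E 'eef|contact|^t:'
python3 -c "
from station import bot;o=bot.get_obs();print(o['contact_force'],o['torque'],o['tool_rot'])"
```

```text
t: 8.65
eef_pos: [0.5537, -0.0646, 0.0521]
contact_force: [-3.4, 5.4, -2.7]
[-3.35377363  5.372976   -2.66157867] [ 1.13853509  0.63978057 -0.15679657] [-1.02534821e-03  5.51308399e-01  8.34300876e-01  2.16145845e-04]
```

The fork is seated: about 6 N, nearly along the bar's axis, with an effective stiffness of about 5 N/mm. I'll swing about the post in steps (R = 0.16 m, so 1.4 mm per 0.5°), checking the force after each set.

```bash
cat > s.py <<'E'
from station import bot; import numpy as np
o=bot.get_obs(); w,x,y,z=o['tool_rot']; a=2*np.arctan2(y,x); ex=np.array([np.cos(a),np.sin(a)]); ey=np.array([np.sin(a),-np.cos(a)])
f=o['contact_force'][:2]; p=o['eef_pos']
print("t",o['t'],"yaw",np.degrees(a).round(2),"Falong",(f@ex).round(2),"Flat",(f@ey).round(2),"Fz",o['contact_force'][2].round(1),"tau",o['torque'].round(2),"p",p.round(4),"pivot",(p[:2]-.16*ex).round(4))
E
python3 s.py
python3 -m inch '[[0,0.0014,0,0.5],[0,0.0014,0,0.5],[0,0.0014,0,0.5],[0,0.0014,0,0.5],[0,0.0014,0,0.5],[0,0.0014,0,0.5]]' >/dev/null; python3 s.py
```

```text
t 8.65 yaw 113.09 Falong 6.26 Flat -0.98 Fz -2.7 tau [ 1.14  0.64 -0.16] p [ 0.5537 -0.0646  0.0521] pivot [ 0.6164 -0.2118]
t 9.25 yaw 110.06 Falong 5.52 Flat -1.18 Fz -2.2 tau [ 1.04  0.71 -0.22] p [ 0.5615 -0.0616  0.0521] pivot [ 0.6164 -0.2119]
```

```bash
python3 -m inch '[[0,0.0014,0,0.5],[0,0.0014,0,0.5],[-0.0001,0.0014,0,0.5],[0,0.0014,0,0.5],[0,0.0014,0,0.5],[0,0.0014,0,0.5],[0,0.0014,0,0.5],[-0.0001,0.0014,0,0.5],[0,0.0014,0,0.5],[0,0.0014,0,0.5],[0,0.0014,0,0.5],[0,0.0014,0,0.5]]' >/dev/null; python3 s.py
```

```text
t 10.45 yaw 104.05 Falong 5.92 Flat -1.52 Fz -3.5 tau [ 1.03  0.74 -0.28] p [ 0.5777 -0.0567  0.0521] pivot [ 0.6165 -0.2119]
```

```bash
python3 -m inch '[[0,0.0014,0,0.5],[0,0.0014,0,0.5],[-0.0001,0.0014,0,0.5],[0,0.0014,0,0.5],[0,0.0014,0,0.5],[0,0.0014,0,0.5],[0,0.0014,0,0.5],[-0.0001,0.0014,0,0.5],[0,0.0014,0,0.5],[0,0.0014,0,0.5],[0,0.0014,0,0.5],[0,0.0014,0,0.5]]' >/dev/null; python3 s.py
```

```text
t 11.65 yaw 98.04 Falong 5.35 Flat -2.07 Fz -3.1 tau [ 1.    0.66 -0.33] p [ 0.5942 -0.0536  0.0521] pivot [ 0.6166 -0.212 ]
```

```bash
python3 -m inch '[[0,0.0013,0,0.5],[0,0.0014,0,0.5],[-0.0001,0.0014,0,0.5],[0,0.0014,0,0.5],[0,0.0013,0,0.5],[0,0.0014,0,0.5],[0,0.0014,0,0.5],[-0.0001,0.0014,0,0.5],[0,0.0013,0,0.5],[0,0.0014,0,0.5],[-0.0001,0.0014,0,0.5],[0,0.0014,0,0.5]]' >/dev/null; python3 s.py
```

```text
t 12.85 yaw 92.05 Falong 4.72 Flat -2.01 Fz -3.4 tau [ 0.99  0.6  -0.35] p [ 0.6109 -0.0523  0.0521] pivot [ 0.6166 -0.2122]
```

```bash
python3 -m inch '[[-0.0001,0.0013,0,0.5],[0,0.0014,0,0.5],[-0.0001,0.0014,0,0.5],[0,0.0014,0,0.5],[-0.0001,0.0013,0,0.5],[0,0.0014,0,0.5],[0,0.0014,0,0.5],[-0.0001,0.0014,0,0.5],[0,0.0013,0,0.5],[0,0.0014,0,0.5],[-0.0001,0.0014,0,0.5],[0,0.0014,0,0.5]]' >/dev/null; python3 s.py
```

```text
t 14.05 yaw 86.05 Falong 5.14 Flat -1.41 Fz -2.7 tau [ 1.03  0.57 -0.39] p [ 0.6276 -0.0527  0.0521] pivot [ 0.6166 -0.2124]
```

```bash
python3 -m inch '[[-0.0001,0.0014,0,0.5],[0,0.0014,0,0.5],[-0.0001,0.0014,0,0.5],[0,0.0014,0,0.5],[-0.0001,0.0014,0,0.5],[0,0.0014,0,0.5]]' >/dev/null; python3 s.py
python3 -m inch '[[0,0.0008,0,0.3],[0,0.0008,0,0.3],[-0.0001,0.0009,0,0.3],[0,0.0008,0,0.3],[0,0.0008,0,0.3],[0,0.0009,0,0.3]]' >/dev/null; python3 s.py
```

```text
t 14.65 yaw 83.06 Falong 4.71 Flat -3.15 Fz -3.7 tau [ 1.15  0.52 -0.43] p [ 0.6359 -0.0536  0.0521] pivot [ 0.6166 -0.2124]
t 15.25 yaw 81.28 Falong 3.95 Flat -2.77 Fz -3.7 tau [ 1.09  0.58 -0.38] p [ 0.6408 -0.0543  0.0521] pivot [ 0.6165 -0.2125]
```

```bash
python3 -m inch '[[-0.0001,0.0008,0,0.3],[0,0.0008,0,0.3],[-0.0001,0.0009,0,0.3],[0,0.0008,0,0.3],[-0.0001,0.0008,0,0.3],[0,0.0009,0,0.3]]' >/dev/null; python3 s.py
```

```text
t 15.85 yaw 79.48 Falong 6.2 Flat -3.62 Fz -2.6 tau [ 1.24  0.56 -0.39] p [ 0.6457 -0.0552  0.0521] pivot [ 0.6165 -0.2125]
```

```bash
python3 -m inch '[[0,0.0008,0,0.3],[0,0.0008,0,0.3],[0,0.0009,0,0.3],[0,0.0008,0,0.3],[0,0.0008,0,0.3],[0,0.0009,0,0.3]]' >/dev/null; python3 s.py
```

```text
t 16.45 yaw 77.66 Falong 4.2 Flat -4.64 Fz -0.3 tau [ 1.28  0.91 -0.35] p [ 0.6507 -0.0563  0.0521] pivot [ 0.6165 -0.2126]
```

```bash
python3 -m inch '[[0,0.0006,0,0.2],[0,0.0006,0,0.2],[0,0,0,0]]' >/dev/null; python3 s.py
python3 -m inch '[[0,0.0006,0,0.2],[0,0,0,0]]' >/dev/null; python3 s.py
```

```text
t 16.75 yaw 77.34 Falong 6.01 Flat -6.78 Fz 1.5 tau [ 1.33  1.34 -0.03] p [ 0.6508 -0.0563  0.0521] pivot [ 0.6158 -0.2125]
t 16.95 yaw 77.17 Falong 4.94 Flat -8.71 Fz 3.3 tau [1.3  1.69 0.14] p [ 0.6509 -0.0564  0.0522] pivot [ 0.6154 -0.2124]
```

```bash
python3 -m inch '[[0,0.0003,0,0.3],[0,0,0,0],[0,0,0,0]]' >/dev/null; python3 s.py
python3 - <<'E'
from h import *
import cv2
a=bot.read_camera("top")["color"][130:230,265:425,::-1]; b=bot.read_camera("side")["color"][160:260,300:460,::-1]
cv2.imwrite("pics/t3.png",cv2.resize(np.vstack([a,b]),None,fx=3,fy=3,interpolation=cv2.INTER_CUBIC))
E
```

```text
t 17.25 yaw 76.93 Falong 4.18 Flat -9.84 Fz 3.9 tau [1.35 1.89 0.46] p [ 0.6509 -0.0564  0.0521] pivot [ 0.6147 -0.2122]
```

View pics/t3.png

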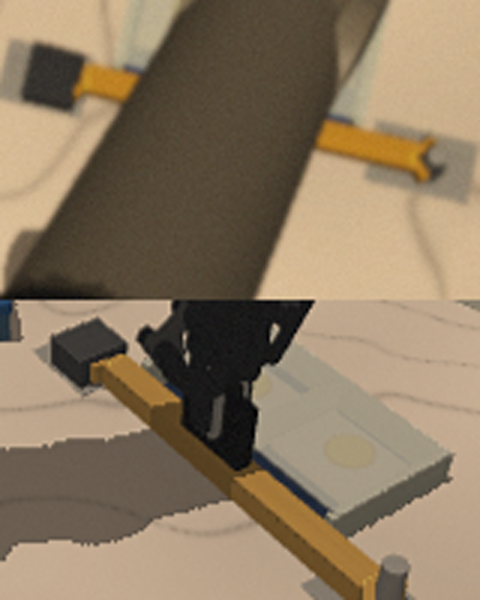

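The bar lies along the mouth, with its end behind the catch roller and its fork on the post. Lateral and yaw resistance have both risen, so it is against both stops. I'll relax the push, open the gripper and retreat upwards.

```bash
python3 -m inch '[[0,-0.0005,0,0],[0,-0.0005,0,-0.2],[0,0,0,0],[0,0,0,0]]' >/dev/null; python3 s.py
python3 -m inch '[[0,0,0,0],[0,0,0,0],[0,0,0,0],[0,0,0,0],[0,0,0,0],[0,0,0,0]]' 0.05 | grep -E 'width|grasp'; python3 s.py
```

```text
t 17.75 yaw 77.11 Falong 5.0 Flat -7.08 Fz 0.2 tau [1.23 1.27 0.3 ] p [ 0.6508 -0.0563  0.0521] pivot [ 0.6151 -0.2123]
gripper_width: 0.586
grasp_force: 0.0
t 18.35 yaw 76.94 Falong 0.34 Flat -0.25 Fz -0.7 tau [-0.01  0.03  0.01] p [ 0.6519 -0.0587  0.0524] pivot [ 0.6157 -0.2145]
```

```bash
python3 -m inch '[[0,0,-0.01,0],[0,0,-0.02,0],[0,0,-0.03,0],[0,0,-0.03,0],[0,0,-0.03,0],[-0.03,-0.03,-0.03,0],[-0.03,-0.03,0,0],[-0.03,-0.03,0,0],[-0.03,-0.03,0,0],[-0.03,-0.03,0,0],[-0.02,-0.02,0,0],[0,0,0,0]]' | grep eef
python3 - <<'E'
from h import *
import cv2
a=bot.read_camera("top")["color"][130:220,265:425,::-1]; b=bot.read_camera("side")["color"][160:260,310:470,::-1]
cv2.imwrite("pics/t4.png",cv2.resize(np.vstack([a,b]),None,fx=3.1,fy=3.1,interpolation=cv2.INTER_CUBIC))
E
```

```text
eef_pos: [0.4454, -0.1874, 0.2017]
```

View pics/t4.png

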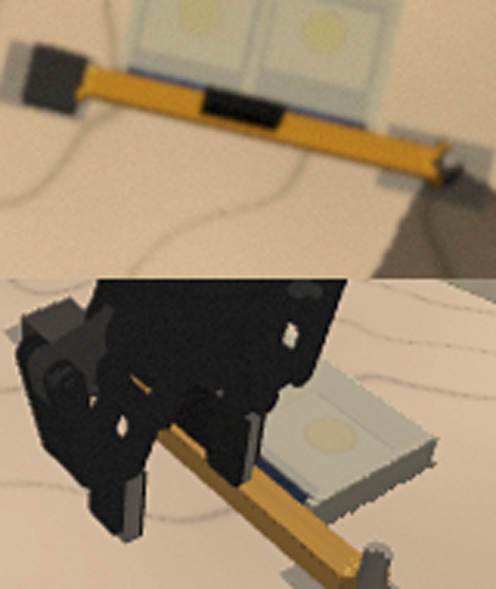

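The bar lies parallel to the tray mouth: bar and mouth both slope about 13° in the top view. Its end is tucked behind the catch and its fork is on the post. The arm is clear, so I'm handing in.

```bash
python3 -c "
from station import bot
print(bot.hand_in())"
```

```text
the job is handed in; nothing more can be done
None
```

The bar is locked home with its fork on the post and its end behind the catch, the gripper is clear, and the job was handed in at about 20 s; the hand-in returned no verdict, and I judged home by feel and camera because the catch roller itself was not visible.

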